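# First-off caliper check, then feed the rollers

## Task

Check the first-off, then feed the batch: gently slide the bench caliper's red-topped jaw shut until it presses on the sample roller, and leave it closed. Then lift the blue tote by its yellow handle, tip all five rollers out of it into the feed hopper, and set the empty tote down upright on the green mat, square with it (either way round). Leave everything else on the bench where it is.

Things in the scene. Friction and masses are not known exactly. Their poses are not given: they have to be found in the camera images.
- tote: Blue open tote, 156 long (x) x 116 wide (y) x 50 high, 4 thick, 0.3 kg. Origin: centre of its underside. +x is its scoop front: floor flat from x = -78 to +30, then a 30 degree ramp up to a lip at x = +78, 30 high, no other front wall: with the front tipped about 75 degrees down all runs out. Holds the five rollers at the start. A yellow bar handle crosses above it along y.
- tote_handle (a point): Centre of the yellow handle: an octagonal bar along the tote's y, 28 across flats, 108 long, 105 above the underside at x = 0. Flats face up, +-x and every 45 degrees: pinch it with fingers closing along the tote's x, upright or leaning 45 degrees forward or back. Side posts 30 wide in x join its ends (y = +-56) to the walls.
- tote_lip (a point): Middle of the tote's pouring lip: x = +78, z = +30 in the tote's frame.
- roller1: Orange roller of the batch with a black mid band and steel hub, diameter 30, 24 high, 30 g. Origin: its centre, z along its axis. Starts standing on end in the tote.
- roller2: Orange roller of the batch with a black mid band and steel hub, diameter 30, 24 high, 30 g. Origin: its centre, z along its axis. Starts standing on end in the tote.
- roller3: Orange roller of the batch with a black mid band and steel hub, diameter 30, 24 high, 30 g. Origin: its centre, z along its axis. Starts standing on end in the tote.
- roller4: Orange roller of the batch with a black mid band and steel hub, diameter 30, 24 high, 30 g. Origin: its centre, z along its axis. Starts standing on end in the tote.
- roller5: Orange roller of the batch with a black mid band and steel hub, diameter 30, 24 high, 30 g. Origin: its centre, z along its axis. Starts standing on end in the tote.
- mat: Green mat fixed on the bench, 220 (x) x 170 (y) x 3 thick, the place for the empty tote. Origin: centre of its underside.
- hopper: Fixed feed hopper: blue foot, grey square bin with a yellow rim. 200 x 200 outside (rim band 208), walls 4, rim 160 above the bench; open on top, mouth 192 x 192. Inner steel floor slopes from 105 high at its -x end to 65 at its +x end. Origin: centre of its underside on the bench, axes along its sides.
- caliper: Fixed bench caliper: aluminium base 64 (x) x 200 (y) x 20 high, origin centre of its underside. A steel fixed jaw stands at y = -68 to -52 (50 wide in x, top 50 above the bench). A steel scale beam runs along the +x edge, top 36 above the bench. The sliding jaw closes towards -y.
- jaw (a joint): Sliding jaw of the caliper, m: 0 = open (70 mm between the jaw faces), grows as it slides along the caliper's -y towards the fixed jaw; gap = 0.070 - value, so it is about 0.040 when shut on the 30 mm sample that rests against the fixed jaw. Friction about 2 N, it stays where it is left. Limit 0.055.
- jaw_thumb (a point): Centre of the red thumb block on top of the sliding jaw: 22 (x) x 18 (y) x 38 high, this point 69 above the bench, block from 50 to 88 above the bench. The steel jaw below it is 50 (x) x 16 (y), its face 8 from this point in caliper y.
- sample: Sample roller with a yellow hub (like the batch: diameter 30, 24 high), standing on end on the caliper's base between the two jaws, loose. Origin: its centre, 32 above the bench.
- spools_a: Bystander: stack of black spools, 68 diameter, 150 high; origin under its centre.
- spools_b: Bystander: stack of black spools, 68 diameter, 90 high; origin under its centre.
- jar: Bystander: amber jar, 42 diameter, 70 high; origin under its centre.
- tin: Bystander: aluminium can, 42 diameter, 60 high; origin under its centre.
- wrench: Bystander: wrench lying flat, 160 long along its x.
- screwdriver: Bystander: screwdriver lying flat along its x, about 200 long.
Mind the look-alikes: they are no part of the job. Of the things that look like the tote, take the one that is farthest from the robot's base at the start.

How it is judged (in metres and radians):
On the way, in this order (a step that is already met when the one before it is completed fails the run):
1. the caliper's jaw is shut on the sample roller and presses on it with at least 1.5 N (joint 37.5 to 42.5 mm) while the batch is still in the tote on the bench (value of joint jaw between 0.0375 and 0.0425 m and contact force between jaw and sample above 1.5 N and height (world z) of tote below 0.02 m), for 0.2 s.
2. the tote is tipped, more than 0.7 rad from upright, over the hopper (its underside's centre within 0.25 m of it horizontally and above 0.1 m) (angle between tote's own z axis and vertical above 0.7 rad and horizontal distance between tote and hopper below 0.25 m and height (world z) of tote above 0.1 m), for 0.1 s.
At the end, for the whole second after the job is handed in: All five rollers lie at rest inside the hopper, below its rim; the jaw is still shut on the sample (joint 37.5 to 42.5 mm); the empty tote rests upright (tilt under 0.08 rad) on the mat, its centre within 45 mm of the mat's centre and its long axis within 0.35 rad of the mat's, either way round (x of roller1 in the frame of hopper between -0.098 and 0.098 m and y of roller1 in the frame of hopper between -0.098 and 0.098 m and z of roller1 in the frame of hopper between 0.05 and 0.155 m and linear speed of each of roller1, roller2, roller3, roller4, roller5 below 0.05 m/s and x of roller2 in the frame of hopper between -0.098 and 0.098 m and y of roller2 in the frame of hopper between -0.098 and 0.098 m and z of roller2 in the frame of hopper between 0.05 and 0.155 m and x of roller3 in the frame of hopper between -0.098 and 0.098 m and y of roller3 in the frame of hopper between -0.098 and 0.098 m and z of roller3 in the frame of hopper between 0.05 and 0.155 m and x of roller4 in the frame of hopper between -0.098 and 0.098 m and y of roller4 in the frame of hopper between -0.098 and 0.098 m and z of roller4 in the frame of hopper between 0.05 and 0.155 m and x of roller5 in the frame of hopper between -0.098 and 0.098 m and y of roller5 in the frame of hopper between -0.098 and 0.098 m and z of roller5 in the frame of hopper between 0.05 and 0.155 m and value of joint jaw between 0.0375 and 0.0425 m and angle between tote's own z axis and vertical below 0.08 rad and height (world z) of tote below 0.012 m and horizontal distance between tote and mat below 0.045 m and angle between the x axis of tote and the x axis of mat, either way round below 0.35 rad and linear speed of tote below 0.02 m/s); the robot touches nothing.
It fails at once if the sample roller is squeezed by the jaw with more than 50 N (contact force between jaw and sample above 50 N).
It fails at once if a bystander (spools, jar, can, wrench, screwdriver) is shifted by more than 30 mm (distance of any of spools_a, spools_b, jar, tin, wrench, screwdriver from where it was at the start of the episode above 0.03 m).
It also fails if it takes over 67 s, if anything falls off the work surface, if the arm or the gripper's body presses on something with over 40 N, if the wrist force passes 120 N, or if a joint passes its speed limit or range.

## Robot

A 6-joint arm with a two-finger parallel gripper is mounted at the origin on the work surface. World frame = base frame: x ahead of the robot, y to its left, z up, the work surface at z = 0. Lengths are in mm, angles in rad, forces in N, time in s.
With the tool pointing down it reaches from about 400 to 925 mm from the base axis. Payload 12.5 kg.
Tool frame: the origin (TCP) lies at the very end of the fingers, on their centre line; the grasp point (between the pads) lies behind it (env.grip_depth is the z of the grasp point in the tool frame, in mm); z points along the fingers, y is the line along which they close (so a half turn about z gives the same grasp; the last joint's range is limited). The gripper opens to 95 mm and grips with 3 to 60 N. Pads are 20 mm wide; open, the fingers measure 119 mm over their backs; the gripper's body (75 mm by 180 mm) begins 59 mm behind the grasp point.
Start: joints at [-1.35, 0.491, 1.559, -0, 1.092, -0.106], TCP at [200.657, -591.932, 214.661] pointing down, gripper open.
Joint ranges: [-3.1, 3.1], [-0.84, 2.19], [0.05, 2.79], [-1.13, 4.28], [0.06, 2.93], [-2.69, 2.69]. Speed limits (rad/s): [2.22, 2.22, 2.79, 3.14, 3.14, 3.14].

## Interface

Orientations are given as [roll, pitch, yaw] about the fixed x, y, z axes, in that order (R = Rz(yaw) Ry(pitch) Rx(roll)).
In Python, from cell import env, optics gives the robot as it stands.
- The arm moves only by the tool step_arm, never from a script. Its argument "moves" is a list of rows, each an object of numbers: "tx", "ty", "tz": the shift along the tool's x, y, z in mm; "roll": the turn about the tool's z in rad. In form: [{"tx": .., "ty": .., "tz": .., "roll": ..}, ...]. A call has 1 to 12 rows; each row is the pose to reach, as a shift and turn from the pose commanded when the call began, along the tool's axes at that moment; what a row does not reach only later rows make up. A row lasts 1/12 s, in which the tool goes at most 41.7 mm and 7.16 degrees, less where a joint would pass 70% of its speed; a pose out of reach is approached as far as the arm can. A call with a gripper value outside its range is refused whole. "grip" is the finger opening in mm, from 0 to 95.1, set as the call begins (left out, the last holds). The fingers move at their own pace and stop on an object; the grip force is fixed at half the most. Time passes only in rows, so rows that repeat a pose let the fingers close. It gives the time, the measured TCP pose, the force, the opening and the grip force at its end, in the units of the state.
- env.state(): the state, without advancing time (a new reading comes with each control period).
- optics.read_camera(name): name is "side" or "top" or "wrist"; returns a dict with "pixels" (480x640x3 uint8, blue, green, red), "mtx" (3x3 intrinsics, pixels), "view" (4x4, takes a point from world to camera coordinates). Camera axes: x right, y down, z forward; pixel columns grow to the right and rows downward; lengths in mm; the calibration is good to about 2 mm. The wrist camera is an equidistant fisheye: a pixel r from the principal point sees the ray r / f radians off the axis. A picture is of the moment at which its call begins. There is no depth.
- env.job_done(): hands the job in; it is judged then, once.
The state is a dict: "t": time; "joints": joint angles; "qvel": joint speeds; "tau": joint torques, N m; "eef_pos": TCP position; "tcp_rot": TCP orientation; "ft_force": force on the tool from outside, world axes, zero at the start; "moment": the same for the moment, N m; "opening": opening from 0.0 (shut) to 1.0 (fully open); "grip_force": force on a finger pad.
Only numpy, scipy, OpenCV 4.12 (cv2) and the standard library are available. Lean on these libraries where they do the work, as an engineer would, in place of code of your own. Each camera call takes 0.05 s, during which the arm holds its last target. There are 200 camera calls.

## Working session

There is one attempt and no reset: what is moved stays moved. The work goes in short steps, Python scripts to look and compute and a tool call to move; the robot and the scene stay as the last step left them, time stands still between calls to the robot, and variables do not carry over. Pictures are saved under pics/ and viewed, at most 10 in all, crops included, and the job is handed in when it is done.

Besides the shell and the picture viewer there is one more tool, called after "Call:" as name(argument=value, ...) on one line, values as JSON. step_arm: Moves the arm, as the interface text tells. Its arguments: {"type":"object","properties":{"moves":{"type":"array"},"grip":{"type":"number"}},"required":["moves"]}

```bash
mkdir -p pics; ls; python3 - <<'E'
from cell import env, optics
import cv2
print(env.state(), env.grip_depth)
for n in ("top","side"):
    c=optics.read_camera(n); cv2.imwrite(f"pics/{n}0.png",c["pixels"]); print(n,c["mtx"],c["view"])
E
```

```text
pics
{'t': 0.0, 'joints': array([-1.34960564e+00,  4.91547768e-01,  1.55945376e+00,  1.66001734e-05,
        1.09172476e+00, -1.05567908e-01]), 'qvel': array([ 0.00076124,  0.00021564,  0.00028186, -0.00063781,  0.00075704,
        0.00122599]), 'tau': array([-8.49494591e-04, -6.12652588e+01, -2.58179158e+01,  6.91869110e-02,
        4.82787704e-02, -1.24892977e-04]), 'eef_pos': array([ 200.59785064, -591.66691304,  214.06759799]), 'tcp_rot': array([-3.14046687e+00, -1.34094727e-04,  3.26750855e-01]), 'ft_force': array([-0.24233883,  0.73153843,  0.20934687]), 'moment': array([-0.04204735, -0.05750754, -0.01316428]), 'grip_force': 0.0, 'opening': 1.0049880551194563} -18.8
top [[467.23599665   0.         327.48717057]
 [  0.         467.23599665 237.6228784 ]
 [  0.           0.           1.        ]] [[-1.66878782e-02 -9.99822547e-01 -8.74014345e-03  1.07422267e+00]
 [-9.81811945e-01  1.80394207e-02 -1.88997046e-01  4.88737702e+02]
 [ 1.89121175e-01  5.42721755e-03 -9.81938759e-01  1.30350976e+03]
 [ 0.00000000e+00  0.00000000e+00  0.00000000e+00  1.00000000e+00]]
side [[600.90728593   0.         324.25727254]
 [  0.         600.90728593 239.34756224]
 [  0.           0.           1.        ]] [[ 9.55033676e-01 -2.96452412e-01 -5.16197544e-03 -4.53047573e+02]
 [-2.15338392e-01 -6.81543624e-01 -6.99376626e-01  1.61007636e+02]
 [ 2.03813776e-01  6.69039802e-01 -7.14734698e-01  1.71322477e+03]
 [ 0.00000000e+00  0.00000000e+00  0.00000000e+00  1.00000000e+00]]
```

View pics/top0.png

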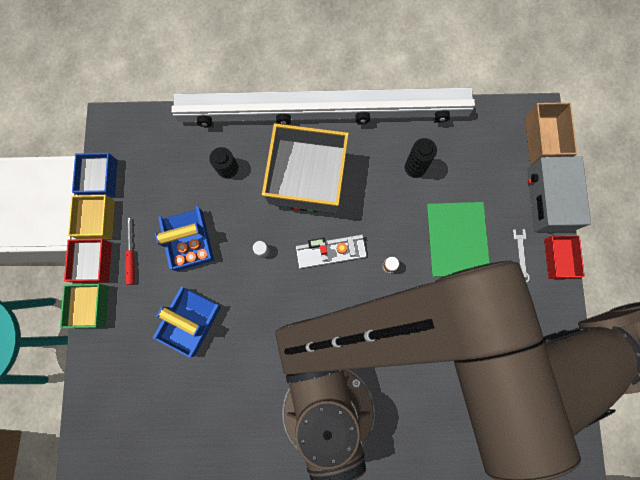

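View pics/side0.png

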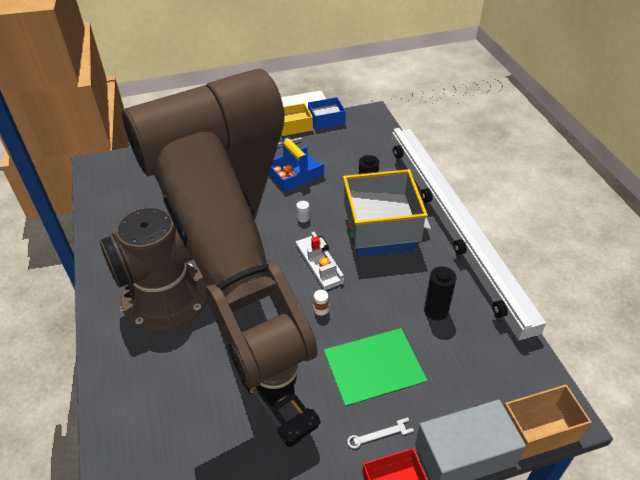

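Tote candidates in the top view are A, with rollers, at about (186,240), and B, empty, at about (186,322). The base is at about (327,430), so A is farther away and also holds the rollers. I'll confirm this in an enlarged crop, alongside the caliper.

```bash
python3 - <<'E'
import cv2, numpy as np
im=cv2.imread("pics/top0.png")
a=cv2.resize(im[195:285,140:230],(540,540),interpolation=cv2.INTER_CUBIC)
cv2.imwrite("pics/crop_tote.png",a)
b=cv2.resize(im[225:280,285:410],(0,0),fx=6,fy=6,interpolation=cv2.INTER_CUBIC)
cv2.imwrite("pics/crop_cal.png",b)
E
```

```text
(no output)
```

View pics/crop_tote.png

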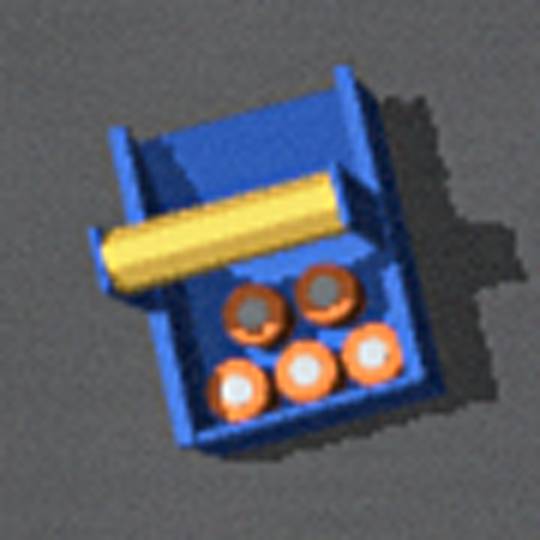

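View pics/crop_cal.png

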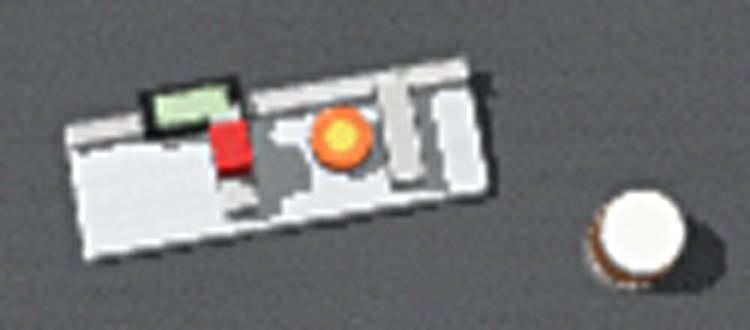

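The tote crop confirms A: its open scoop front faces image-up at crop (125–345, 70–130), the rollers are at the rear, and the handle runs from (111,265) to (335,200). In the caliper crop the red thumb top is at about (228,143), the sample at (342,137), and the jaw closes toward image-right. Next I'll fit the poses.

```bash
cat > h.py <<'E'
import numpy as np
from scipy.optimize import least_squares
def proj(c,P):
    q=np.asarray(P,float)@c["view"][:3,:3].T+c["view"][:3,3]
    p=q@c["mtx"].T; return p[:,:2]/p[:,2:]
def ray(c,uv,z):
    R,t=c["view"][:3,:3],c["view"][:3,3]; C=-R.T@t
    d=R.T@np.linalg.solve(c["mtx"],[*uv,1]); return C+d*(z-C[2])/d[2]
def place(p,P):
    c,s=np.cos(p[2]),np.sin(p[2]); P=np.asarray(P,float)
    return np.c_[p[0]+c*P[:,0]-s*P[:,1],p[1]+s*P[:,0]+c*P[:,1],P[:,2]]
def fit(c,P,uv,p0):
    r=least_squares(lambda p:(proj(c,place(p,P))-uv).ravel(),p0,loss="soft_l1")
    return r.x.round(3), r.fun.reshape(-1,2).round(1).tolist()
E
python3 - <<'E'
from cell import env, optics
from h import *
c=optics.read_camera("top")
T=lambda l,o:(np.array(l,float)+.5)/6-.5+o
print("tote",fit(c,[(0,54,105),(0,-54,105),(78,58,50),(78,-58,50),(-78,58,50)],T([(111,265),(335,200),(118,128),(343,68),(181,442)],(140,195)),[500,380,.25]))
o=(285,225)
print("cal",fit(c,[(-32,100,20),(-32,-100,20),(32,100,36),(32,-100,36)],T([(83,258),(487,190),(66,130),(467,60)],o),[500,0,.1]))
print("thumb",ray(c,T([(228,143)],o)[0],88),"sample",ray(c,T([(342,137)],o)[0],44))
print("hopper",fit(c,[(104,104,160),(104,-104,160),(-104,-104,160),(-104,104,160)],np.array([(275,125),(348.5,133),(341.5,206),(263,196)]),[700,50,0]))
print("mat",fit(c,[(110,85,3),(110,-85,3),(-110,85,3)],np.array([(428,205),(484,202),(432,277)]),[500,-300,0]))
for n,uv,z in(("tin",(260,246),60),("jar",(392,264),70),("spb",(224,157),90),("spa",(427,146),150)): print(n,ray(c,uv,z).round())
E
```

```text
tote (array([4.98316e+02, 4.08988e+02, 2.58000e-01]), [[0.1, -0.6], [0.8, -0.2], [-1.0, 0.9], [0.3, 0.3], [-0.3, -0.3]])
cal (array([ 4.51929e+02, -1.56790e+01,  1.51000e-01]), [[0.2, 0.4], [0.4, 0.3], [-0.8, -0.5], [0.1, -0.3]])
thumb [450.3281564    6.45940647  88.        ] sample [459.68924636 -47.62750767  44.        ]
hopper (array([ 6.70945e+02,  4.45220e+01, -1.39000e-01]), [[-0.3, -0.3], [0.7, 0.1], [-1.1, -0.4], [0.6, 0.6]])
mat (array([ 4.84736e+02, -3.97159e+02,  8.00000e-03]), [[-0.4, -0.7], [-0.1, 0.8], [0.5, -0.0]])
tin [465. 185.  60.]
jar [ 406. -187.   70.]
spb [724. 288.  90.]
spa [ 722. -287.  150.]
```

```bash
cat >> h.py <<'E'
def go(s,x,y,z,yaw=None):
    "tool-frame move (tx,ty,tz,roll) from state s to a TCP pose, tool down"
    a=s["tcp_rot"][2]; d=np.array([x,y,z])-s["eef_pos"]
    roll=0 if yaw is None else (a-yaw+np.pi)%(2*np.pi)-np.pi
    print("tx %.1f ty %.1f tz %.1f roll %.3f dist %.0f"%(d[0]*np.cos(a)+d[1]*np.sin(a),d[0]*np.sin(a)-d[1]*np.cos(a),-d[2],roll,np.linalg.norm(d)))
E
python3 - <<'E'
from cell import env,optics
from h import *
go(env.state(),480,-300,214,.151)
c=optics.read_camera("top")
for z,sg in((65,1),(105,-1)): print(z,proj(c,place([671,44.5,-.139],[(96*sg,96,z),(96*sg,-96,z)])))
print("floor if turned", proj(c,place([671,44.5,-.139],[(96,96,105),(96,-96,105),(96,-96,65),(96,96,65)])))
E
```

```text
tx 358.2 ty -186.6 tz 0.2 roll 0.176 dist 404
65 [[280.77230116 141.17382942]
 [345.00646112 148.42281761]]
105 [[269.63773864 199.58706737]
 [337.51193801 207.52372676]]
floor if turned [[279.29049765 135.74513288]
 [345.39737048 143.18169827]
 [345.00646112 148.42281761]
 [280.77230116 141.17382942]]
```

Call:
step_arm(moves=[{"tx":358,"ty":-187,"tz":0,"roll":0.176},{"tx":358,"ty":-187,"tz":0,"roll":0.176},{"tx":358,"ty":-187,"tz":0,"roll":0.176},{"tx":358,"ty":-187,"tz":0,"roll":0.176},{"tx":358,"ty":-187,"tz":0,"roll":0.176},{"tx":358,"ty":-187,"tz":0,"roll":0.176},{"tx":358,"ty":-187,"tz":0,"roll":0.176},{"tx":358,"ty":-187,"tz":0,"roll":0.176},{"tx":358,"ty":-187,"tz":0,"roll":0.176},{"tx":358,"ty":-187,"tz":0,"roll":0.176},{"tx":358,"ty":-187,"tz":0,"roll":0.176},{"tx":358,"ty":-187,"tz":0,"roll":0.176}], grip=0)

```text
t: 1.2
eef_pos: [480.4, -298.7, 214.5]
tcp_rot: [-3.142, 0.0, 0.154]
ft_force: [0.4, -0.8, -0.2]
opening: 0.215
grip_force: 0.0
```

Call:
step_arm(moves=[{"tx":15,"ty":-343,"tz":0,"roll":0.003},{"tx":15,"ty":-343,"tz":0,"roll":0.003},{"tx":15,"ty":-343,"tz":0,"roll":0.003},{"tx":15,"ty":-343,"tz":0,"roll":0.003},{"tx":15,"ty":-343,"tz":0,"roll":0.003},{"tx":15,"ty":-343,"tz":0,"roll":0.003},{"tx":15,"ty":-343,"tz":0,"roll":0.003},{"tx":15,"ty":-343,"tz":0,"roll":0.003},{"tx":15,"ty":-343,"tz":80,"roll":0.003},{"tx":15,"ty":-343,"tz":80,"roll":0.003},{"tx":15,"ty":-343,"tz":80,"roll":0.003},{"tx":15,"ty":-343,"tz":80,"roll":0.003}])

```text
t: 2.2
eef_pos: [442.4, 40.8, 134.2]
tcp_rot: [-3.141, 0.004, 0.147]
ft_force: [0.0, 0.6, 0.4]
opening: 0.003
grip_force: 0.0
```

```bash
python3 - <<'E'
from cell import env,optics
from h import *
import cv2
go(env.state(),443,42.7,62,.151)
a=optics.read_camera("side")["pixels"][200:300,250:400]
cv2.imwrite("pics/side1.png",cv2.resize(a,None,fx=4,fy=4,interpolation=cv2.INTER_CUBIC))
E
```

```text
tx 0.9 ty -1.8 tz 72.2 roll -0.004 dist 72
```

View pics/side1.png

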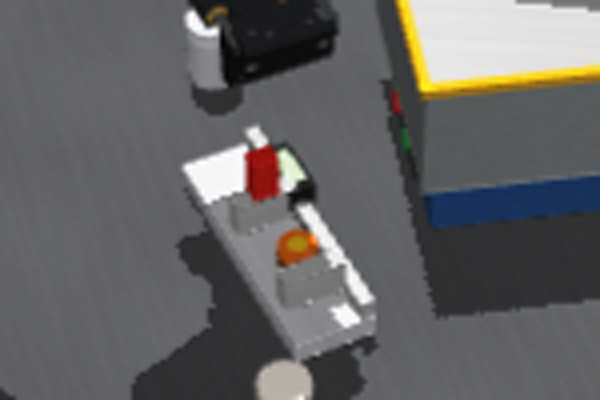

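The picture shows the closed fingers above and behind the red thumb (crop 262,170), with a clear way down.

Call:
step_arm(moves=[{"tx":1,"ty":-2,"tz":36},{"tx":1,"ty":-2,"tz":72},{"tx":1,"ty":-2,"tz":72},{"tx":1,"ty":4,"tz":72},{"tx":1,"ty":8,"tz":72},{"tx":1,"ty":12,"tz":72},{"tx":1,"ty":16,"tz":72},{"tx":1,"ty":20,"tz":72},{"tx":1,"ty":24,"tz":72},{"tx":1,"ty":28,"tz":72},{"tx":1,"ty":32,"tz":72},{"tx":1,"ty":36,"tz":72}])

```text
validation failed for argument at $.mo...
```

Call:
step_arm(moves=[{"tx":1,"ty":-2,"tz":36,"roll":0},{"tx":1,"ty":-2,"tz":72,"roll":0},{"tx":1,"ty":-2,"tz":72,"roll":0},{"tx":1,"ty":4,"tz":72,"roll":0},{"tx":1,"ty":8,"tz":72,"roll":0},{"tx":1,"ty":12,"tz":72,"roll":0},{"tx":1,"ty":16,"tz":72,"roll":0},{"tx":1,"ty":20,"tz":72,"roll":0},{"tx":1,"ty":24,"tz":72,"roll":0},{"tx":1,"ty":28,"tz":72,"roll":0},{"tx":1,"ty":32,"tz":72,"roll":0},{"tx":1,"ty":36,"tz":72,"roll":0}])

```text
t: 3.25
eef_pos: [449.4, 5.6, 62.7]
tcp_rot: [3.142, -0.0, 0.148]
ft_force: [0.8, 1.8, 1.5]
opening: 0.007
grip_force: 1.2
```

Call:
step_arm(moves=[{"tx":0,"ty":3,"tz":0,"roll":0},{"tx":0,"ty":6,"tz":0,"roll":0},{"tx":0,"ty":8,"tz":0,"roll":0},{"tx":0,"ty":10,"tz":0,"roll":0},{"tx":0,"ty":10,"tz":0,"roll":0}])

```text
t: 3.67
eef_pos: [450.8, -4.2, 62.5]
tcp_rot: [3.141, 0.0, 0.148]
ft_force: [-0.0, -0.2, 0.3]
opening: 0.006
grip_force: 0.0
```

Call:
step_arm(moves=[{"tx":0,"ty":1,"tz":0,"roll":0},{"tx":0,"ty":2,"tz":0,"roll":0},{"tx":0,"ty":3,"tz":0,"roll":0},{"tx":0,"ty":4,"tz":0,"roll":0}])

```text
t: 4.0
eef_pos: [451.2, -7.9, 62.5]
tcp_rot: [-3.142, 0.0, 0.148]
ft_force: [0.2, 3.0, -0.2]
opening: 0.005
grip_force: 1.1
```

```bash
python3 - <<'E'
from cell import env,optics
import cv2
s=env.state();print(s["ft_force"],s["eef_pos"])
a=optics.read_camera("side")["pixels"][220:300,280:380]
cv2.imwrite("pics/side2.png",cv2.resize(a,None,fx=5,fy=5,interpolation=cv2.INTER_CUBIC))
E
```

```text
[ 0.24503619  3.02289988 -0.15442458] [451.23743509  -7.85308816  62.53938688]
```

View pics/side2.png

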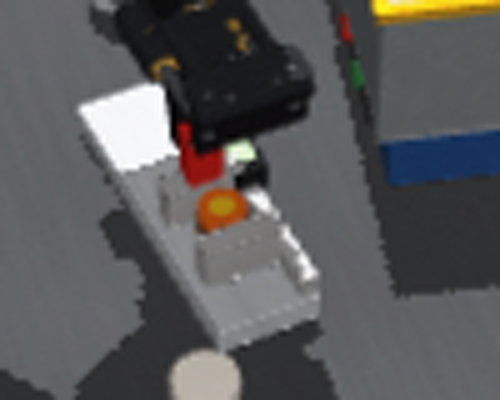

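The jaw is now close to the sample (crop 220,210). I'll continue in small steps.

Call:
step_arm(moves=[{"tx":0,"ty":1,"tz":0,"roll":0},{"tx":0,"ty":1,"tz":0,"roll":0},{"tx":0,"ty":2,"tz":0,"roll":0},{"tx":0,"ty":2,"tz":0,"roll":0}])

```text
t: 4.38
eef_pos: [451.6, -9.9, 62.6]
tcp_rot: [3.142, 0.0, 0.148]
ft_force: [0.4, 1.6, -0.9]
opening: 0.008
grip_force: 0.7
```

Call:
step_arm(moves=[{"tx":0,"ty":0.7,"tz":0,"roll":0},{"tx":0,"ty":0.7,"tz":0,"roll":0},{"tx":0,"ty":1.4,"tz":0,"roll":0},{"tx":0,"ty":1.4,"tz":0,"roll":0}])

```text
t: 4.72
eef_pos: [451.8, -11.3, 62.6]
tcp_rot: [3.142, 0.0, 0.148]
ft_force: [0.3, 2.0, -1.7]
opening: 0.0
grip_force: 0.8
```

Call:
step_arm(moves=[{"tx":0,"ty":0.7,"tz":0,"roll":0},{"tx":0,"ty":0.7,"tz":0,"roll":0},{"tx":0,"ty":1.4,"tz":0,"roll":0},{"tx":0,"ty":1.4,"tz":0,"roll":0}])

```text
t: 5.05
eef_pos: [452.0, -12.4, 62.6]
tcp_rot: [-3.141, 0.0, 0.148]
ft_force: [0.1, 5.7, -1.0]
opening: 0.006
grip_force: 2.7
```

Call:
step_arm(moves=[{"tx":0,"ty":0.7,"tz":0,"roll":0},{"tx":0,"ty":0.7,"tz":0,"roll":0},{"tx":0,"ty":1.4,"tz":0,"roll":0},{"tx":0,"ty":1.4,"tz":0,"roll":0}])

```text
t: 5.38
eef_pos: [451.9, -12.8, 62.6]
tcp_rot: [-3.14, 0.0, 0.147]
ft_force: [0.9, 17.3, 0.2]
opening: 0.002
grip_force: 8.4
```

Call:
step_arm(moves=[{"tx":0,"ty":0,"tz":0,"roll":0},{"tx":0,"ty":0,"tz":0,"roll":0},{"tx":0,"ty":0,"tz":0,"roll":0},{"tx":0,"ty":-5,"tz":0,"roll":0},{"tx":0,"ty":-20,"tz":0,"roll":0},{"tx":0,"ty":-20,"tz":-40,"roll":0},{"tx":0,"ty":-20,"tz":-80,"roll":0},{"tx":0,"ty":-20,"tz":-120,"roll":0},{"tx":0,"ty":-20,"tz":-140,"roll":0}])

```text
t: 6.13
eef_pos: [450.2, 5.7, 206.7]
tcp_rot: [3.14, -0.005, 0.148]
ft_force: [0.3, 0.8, 0.6]
opening: 0.006
grip_force: 0.0
```

```bash
python3 - <<'E'
from cell import env,optics
from h import *
import cv2
s=env.state();print(s["joints"],s["tcp_rot"])
for y in (1.829,-1.313): go(s,498.3,409,205,y)
c=optics.read_camera("side")
a=c["pixels"][225:295,280:370]
cv2.imwrite("pics/side3.png",cv2.resize(a,None,fx=6,fy=6,interpolation=cv2.INTER_CUBIC))
print((proj(c,place([498.3,409,.258],[(0,54,105),(0,-54,105),(-78,58,50),(-78,-58,50),(78,-58,50)]))))
print((proj(c,place([452,-15.7,.151],[(0,-14,88)]))-(280,225))*6)
E
```

```text
[-1.34071474e-01  2.51724349e-01  1.98033300e+00 -5.41726851e-04
  9.04644609e-01  1.28900225e+00] [ 3.13982198 -0.00457883  0.14806038]
tx 107.1 ty -391.8 tz 1.7 roll -1.681 dist 406
tx 107.1 ty -391.8 tz 1.7 roll 1.461 dist 406
[[286.77735647 142.08026228]
 [302.93297127 158.71212643]
 [267.17426128 161.91838323]
 [283.77472575 180.39631302]
 [323.73590496 164.54919954]]
[[242.4060941  131.71909851]]
```

View pics/side3.png

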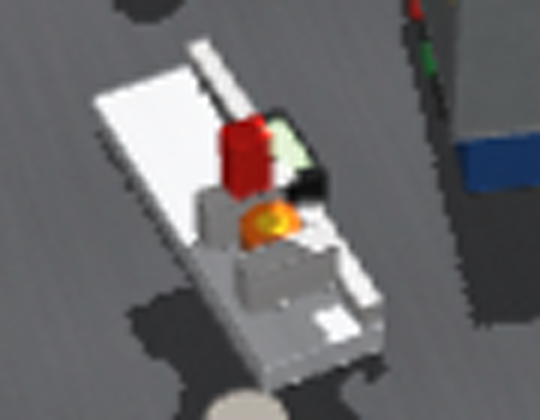

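The jaw is shut on the sample: thumb top at crop (245,123), sample touching the jaw at (270,220). Now to the tote.

Call:
step_arm(grip=62, moves=[{"tx":107,"ty":-392,"tz":2,"roll":-1.681},{"tx":107,"ty":-392,"tz":2,"roll":-1.681},{"tx":107,"ty":-392,"tz":2,"roll":-1.681},{"tx":107,"ty":-392,"tz":2,"roll":-1.681},{"tx":107,"ty":-392,"tz":2,"roll":-1.681},{"tx":107,"ty":-392,"tz":2,"roll":-1.681},{"tx":107,"ty":-392,"tz":2,"roll":-1.681},{"tx":107,"ty":-392,"tz":2,"roll":-1.681},{"tx":107,"ty":-392,"tz":2,"roll":-1.681},{"tx":107,"ty":-392,"tz":2,"roll":-1.681},{"tx":107,"ty":-392,"tz":2,"roll":-1.681},{"tx":107,"ty":-392,"tz":2,"roll":-1.681}])

```text
t: 7.18
eef_pos: [497.0, 410.9, 199.4]
tcp_rot: [-3.141, 0.001, 1.656]
ft_force: [-0.5, -0.7, -0.0]
opening: 0.645
grip_force: 0.0
```

```bash
python3 - <<'E'
from cell import env
from h import *
go(env.state(),498.3,409,91,1.829)
E
```

```text
tx -2.0 ty 1.1 tz 108.4 roll -0.173 dist 108
```

Call:
step_arm(moves=[{"tx":-2,"ty":1,"tz":0,"roll":-0.173},{"tx":-2,"ty":1,"tz":20,"roll":-0.173},{"tx":-2,"ty":1,"tz":50,"roll":-0.173},{"tx":-2,"ty":1,"tz":80,"roll":-0.173},{"tx":-2,"ty":1,"tz":100,"roll":-0.173},{"tx":-2,"ty":1,"tz":108,"roll":-0.173},{"tx":-2,"ty":1,"tz":108,"roll":-0.173},{"tx":-2,"ty":1,"tz":108,"roll":-0.173}])

```text
t: 7.85
eef_pos: [498.9, 407.5, 93.0]
tcp_rot: [3.141, 0.0, 1.821]
ft_force: [0.6, 0.5, 0.4]
opening: 0.653
grip_force: 0.0
```

Call:
step_arm(grip=0, moves=[{"tx":0,"ty":0,"tz":0,"roll":0},{"tx":0,"ty":0,"tz":0,"roll":0},{"tx":0,"ty":0,"tz":0,"roll":0},{"tx":0,"ty":0,"tz":0,"roll":0},{"tx":0,"ty":0,"tz":0,"roll":0},{"tx":0,"ty":0,"tz":0,"roll":0},{"tx":0,"ty":0,"tz":0,"roll":0},{"tx":0,"ty":0,"tz":0,"roll":0},{"tx":0,"ty":0,"tz":0,"roll":0},{"tx":0,"ty":0,"tz":0,"roll":0}])

```text
t: 8.68
eef_pos: [498.4, 407.3, 92.8]
tcp_rot: [-3.141, 0.0, 1.821]
ft_force: [-3.2, -1.6, 4.6]
opening: 0.287
grip_force: 30.0
```

Call:
step_arm(moves=[{"tx":0,"ty":0,"tz":-10,"roll":0},{"tx":0,"ty":0,"tz":-30,"roll":0},{"tx":0,"ty":0,"tz":-60,"roll":0},{"tx":0,"ty":0,"tz":-90,"roll":0},{"tx":0,"ty":0,"tz":-120,"roll":0},{"tx":0,"ty":0,"tz":-150,"roll":0},{"tx":0,"ty":0,"tz":-180,"roll":0},{"tx":0,"ty":0,"tz":-200,"roll":0},{"tx":0,"ty":0,"tz":-210,"roll":0},{"tx":0,"ty":0,"tz":-210,"roll":0}])

```text
t: 9.52
eef_pos: [499.0, 407.6, 304.7]
tcp_rot: [3.138, -0.001, 1.821]
ft_force: [0.9, -0.1, -4.4]
opening: 0.293
grip_force: 30.0
```

```bash
python3 - <<'E'
from cell import env,optics
from h import *
import cv2
s=env.state(); print(s["joints"])
p=place([671,44.5,-.139],[(0,0,300)])[0]
go(s,*p,1.432)
c=optics.read_camera("side")
cv2.imwrite("pics/side4.png",cv2.resize(c["pixels"][30:330,180:480],(600,600)))
E
```

```text
[ 5.82535918e-01  4.48661009e-01  1.38626220e+00 -2.01437603e-04
  1.30316976e+00  3.32601962e-01]
tx -394.4 ty 76.8 tz 4.7 roll 0.389 dist 402
```

View pics/side4.png

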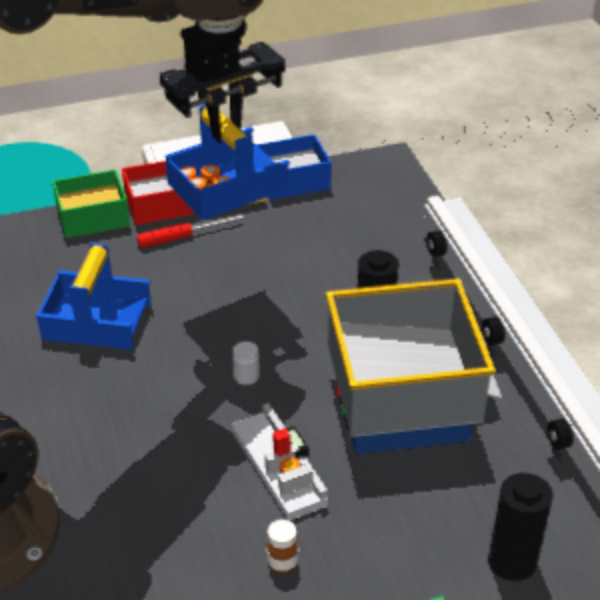

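The tote is lifted level at crop (235,170) with its rollers at (205,175). The caliper jaw is still shut. Carrying it over the hopper.

Call:
step_arm(moves=[{"tx":-10,"ty":2,"tz":3,"roll":0.01},{"tx":-35,"ty":7,"tz":3,"roll":0.04},{"tx":-70,"ty":14,"tz":3,"roll":0.08},{"tx":-110,"ty":22,"tz":3,"roll":0.12},{"tx":-150,"ty":30,"tz":3,"roll":0.16},{"tx":-190,"ty":37,"tz":3,"roll":0.2},{"tx":-230,"ty":45,"tz":3,"roll":0.25},{"tx":-270,"ty":53,"tz":3,"roll":0.3},{"tx":-310,"ty":60,"tz":3,"roll":0.34},{"tx":-350,"ty":68,"tz":3,"roll":0.37},{"tx":-380,"ty":74,"tz":3,"roll":0.389},{"tx":-394,"ty":77,"tz":3,"roll":0.389}])

```text
t: 10.57
eef_pos: [671.4, 39.9, 296.7]
tcp_rot: [-3.138, 0.002, 1.427]
ft_force: [-0.3, 0.8, -4.6]
opening: 0.292
grip_force: 30.0
```

Call:
step_arm(moves=[{"tx":0,"ty":0,"tz":0,"roll":0},{"tx":0,"ty":0,"tz":0,"roll":0}])

```text
t: 10.73
eef_pos: [670.3, 43.8, 297.5]
tcp_rot: [-3.138, 0.0, 1.43]
ft_force: [-1.1, 0.2, -5.1]
opening: 0.295
grip_force: 30.0
```

```bash
python3 - <<'E'
from cell import env,optics
from h import *
import cv2
s=env.state(); print(s["eef_pos"],s["tcp_rot"])
go(s,*place([671,44.5,-.139],[(-2,0,202)])[0],1.432)
go(s,*place([671,44.5,-.139],[(78,0,202)])[0],1.432)
c=optics.read_camera("side")
cv2.imwrite("pics/side5.png",cv2.resize(c["pixels"][110:270,310:470],(640,640)[:2] and (600,600)))
E
```

```text
[670.28437566  43.77422856 297.51414214] [-3.13843092e+00  1.82014913e-04  1.43022192e+00]
tx 0.8 ty -1.4 tz 95.5 roll -0.002 dist 96
tx 0.9 ty 78.6 tz 95.5 roll -0.002 dist 124
```

View pics/side5.png

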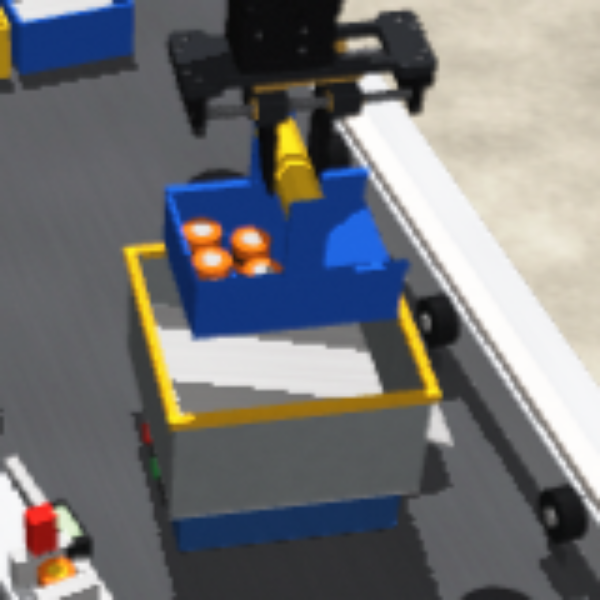

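The tote is centred and aligned over the hopper, front toward the far wall, with its lip at crop (385,265). I'll lower it into the mouth and push the front against the far wall so the handle turns in the grip. The opening reading will show each flat it clicks past.

Call:
step_arm(moves=[{"tx":1,"ty":-2,"tz":20,"roll":0},{"tx":1,"ty":-2,"tz":45,"roll":0},{"tx":1,"ty":-2,"tz":70,"roll":0},{"tx":1,"ty":-2,"tz":86,"roll":0},{"tx":1,"ty":-2,"tz":92,"roll":0},{"tx":1,"ty":-2,"tz":92,"roll":0},{"tx":1,"ty":5,"tz":92,"roll":0},{"tx":1,"ty":11,"tz":92,"roll":0},{"tx":1,"ty":16,"tz":92,"roll":0},{"tx":1,"ty":19,"tz":92,"roll":0}])

```text
t: 11.62
eef_pos: [689.6, 43.4, 208.5]
tcp_rot: [-3.14, -0.001, 1.431]
ft_force: [-11.8, 3.6, 2.6]
opening: 0.293
grip_force: 30.0
```

Call:
step_arm(moves=[{"tx":0,"ty":3,"tz":0,"roll":0},{"tx":0,"ty":6,"tz":0,"roll":0},{"tx":0,"ty":9,"tz":0,"roll":0}])

```text
t: 11.87
eef_pos: [693.6, 43.1, 208.7]
tcp_rot: [-3.128, -0.0, 1.432]
ft_force: [-44.2, 7.3, 23.4]
opening: 0.296
grip_force: 30.0
```

```bash
python3 - <<'E'
from cell import env,optics
from h import *
import cv2
s=env.state(); print({k:np.round(s[k],2) for k in("eef_pos","tcp_rot","ft_force","moment","opening","tau")})
c=optics.read_camera("side"); im=c["pixels"]; cv2.imwrite("pics/side6.png",im)
old=cv2.imread("pics/side5.png")
hsv=cv2.cvtColor(im,cv2.COLOR_BGR2HSV)
m=cv2.inRange(hsv,(105,150,60),(125,255,255)); m[:110]=0;m[235:]=0;m[:,:335]=0;m[:,440:]=0
n,l,st,ce=cv2.connectedComponentsWithStats(m)
for i in range(1,n):
    if st[i,4]>30: print(st[i],ce[i].round(1))
# rows of bottom-most / top-most blue pixel per column, vs projection of an upright tote there
yaw=-.139; x,y=s["eef_pos"][:2]; z0=s["eef_pos"][2]-92.8
for P in [(-78,-58,50),(-78,58,50),(-78,-58,0),(78,-58,50),(78,58,50)]:
    print(P,proj(c,place([x,y,yaw],[P])+[0,0,z0]).round(1), end=" ")
ys,xs=np.nonzero(m)
for u in range(350,425,6):
    r=ys[xs==u]; print(u,(r.min(),r.max()) if len(r) else None, end="; ")
E
```

```text
{'eef_pos': array([693.65,  43.11, 208.73]), 'tcp_rot': array([-3.13, -0.  ,  1.43]), 'ft_force': array([-44.21,   7.28,  23.39]), 'moment': array([ 1.26,  8.22, -0.23]), 'opening': np.float64(0.3), 'tau': array([ -6.24, -54.34, -38.79,  -1.3 , -11.82,  -0.21])}
[335 110  11  16 151] [339.9 117.5]
[ 359  170   63   49 1615] [389.3 198.8]
(-78, -58, 50) [[369.1 210.1]] (-78, 58, 50) [[360.9 184. ]] (-78, -58, 0) [[368.3 222.7]] (78, -58, 50) [[422.1 203.9]] (78, 58, 50) [[411.5 178.4]] 350 None; 356 None; 362 (np.int64(181), np.int64(206)); 368 (np.int64(180), np.int64(218)); 374 (np.int64(180), np.int64(217)); 380 (np.int64(180), np.int64(217)); 386 (np.int64(182), np.int64(216)); 392 (np.int64(192), np.int64(215)); 398 (np.int64(187), np.int64(215)); 404 (np.int64(179), np.int64(214)); 410 (np.int64(179), np.int64(214)); 416 (np.int64(201), np.int64(213)); 422 None;
```

Pushing straight forward jams the lip: 44 N with no turn, because friction on the wall opposes it. The near rim gives more leverage, so I'll rest the tote's rear underside on it and move down and forward.

Call:
step_arm(moves=[{"tx":0,"ty":-10,"tz":0,"roll":0},{"tx":0,"ty":-20,"tz":0,"roll":0},{"tx":0,"ty":-25,"tz":-20,"roll":0},{"tx":0,"ty":-30,"tz":-45,"roll":0},{"tx":0,"ty":-50,"tz":-62,"roll":0},{"tx":0,"ty":-70,"tz":-65,"roll":0},{"tx":0,"ty":-80,"tz":-65,"roll":0},{"tx":0,"ty":-80,"tz":-65,"roll":0}])

```text
t: 12.58
eef_pos: [618.2, 53.1, 274.2]
tcp_rot: [3.14, -0.0, 1.432]
ft_force: [-0.6, 0.7, -4.6]
opening: 0.289
grip_force: 29.9
```

```bash
cat >> h.py <<'E'
H=np.array([671,44.5,-.139])
def hx(s):
    d=s["eef_pos"][:2]-H[:2]; c,n=np.cos(H[2]),np.sin(H[2]); return np.round([c*d[0]+n*d[1],-n*d[0]+c*d[1],s["eef_pos"][2]],1)
def tote(c,s,z0=12.2):
    "tilt and handle of the tote from blue outline in the side view: print observed blue rows"
E
python3 - <<'E'
from cell import env
from h import *
s=env.state(); print(hx(s),s["tcp_rot"],s["ft_force"],s["opening"])
E
```

```text
[-53.5   1.2 274.2] [ 3.14009782e+00 -1.76471317e-04  1.43207178e+00] [-0.56507587  0.68873876 -4.56626012] 0.288763682195074
```

Call:
step_arm(moves=[{"tx":0,"ty":0,"tz":10,"roll":0},{"tx":0,"ty":0,"tz":20,"roll":0},{"tx":0,"ty":3,"tz":26,"roll":0},{"tx":0,"ty":8,"tz":30,"roll":0},{"tx":0,"ty":17,"tz":33,"roll":0},{"tx":0,"ty":25,"tz":38,"roll":0}])

```text
t: 13.08
eef_pos: [644.8, 49.1, 234.3]
tcp_rot: [-3.141, 0.0, 1.431]
ft_force: [-3.1, -0.7, 4.2]
opening: 0.303
grip_force: 30.0
```

Call:
step_arm(moves=[{"tx":0,"ty":5,"tz":5,"roll":0},{"tx":0,"ty":11,"tz":10,"roll":0},{"tx":0,"ty":16,"tz":16,"roll":0}])

```text
t: 13.33
eef_pos: [660.8, 46.9, 217.7]
tcp_rot: [-3.141, 0.0, 1.432]
ft_force: [-0.5, -0.9, 5.1]
opening: 0.307
grip_force: 30.0
```

Call:
step_arm(moves=[{"tx":0,"ty":4,"tz":6,"roll":0},{"tx":0,"ty":8,"tz":12,"roll":0},{"tx":0,"ty":11,"tz":18,"roll":0}])

```text
t: 13.58
eef_pos: [672.0, 45.3, 200.1]
tcp_rot: [3.14, 0.0, 1.432]
ft_force: [3.4, -1.9, 4.5]
opening: 0.299
grip_force: 30.0
```

Call:
step_arm(moves=[{"tx":0,"ty":3,"tz":4,"roll":0},{"tx":0,"ty":5,"tz":8,"roll":0},{"tx":0,"ty":5,"tz":8,"roll":0}])

```text
t: 13.83
eef_pos: [676.4, 45.2, 192.8]
tcp_rot: [3.14, -0.001, 1.432]
ft_force: [1.4, 0.3, 6.5]
opening: 0.3
grip_force: 30.0
```

Call:
step_arm(moves=[{"tx":0,"ty":8,"tz":-10,"roll":0},{"tx":0,"ty":15,"tz":-30,"roll":0},{"tx":0,"ty":20,"tz":-35,"roll":0},{"tx":0,"ty":20,"tz":-35,"roll":0},{"tx":0,"ty":20,"tz":-35,"roll":0}])

```text
t: 14.25
eef_pos: [695.0, 42.3, 226.2]
tcp_rot: [-3.14, 0.0, 1.432]
ft_force: [-0.4, -0.5, -5.6]
opening: 0.298
grip_force: 30.0
```

```bash
python3 - <<'E'
from cell import env,optics
from h import *
import cv2
s=env.state(); print(hx(s),s["ft_force"],s["opening"])
a=optics.read_camera("side")["pixels"]; cv2.imwrite("pics/side7s.png",a)
b=optics.read_camera("top")["pixels"]; cv2.imwrite("pics/top7s.png",b)
A=cv2.resize(a[110:270,310:470],(400,400)); B=cv2.resize(b[110:220,250:360],(400,400))
cv2.imwrite("pics/v7.png",np.hstack([A,B]))
E
```

```text
[ 24.1   1.1 226.2] [-0.44084729 -0.47479446 -5.6132381 ] 0.2983019985357333
```

View pics/v7.png

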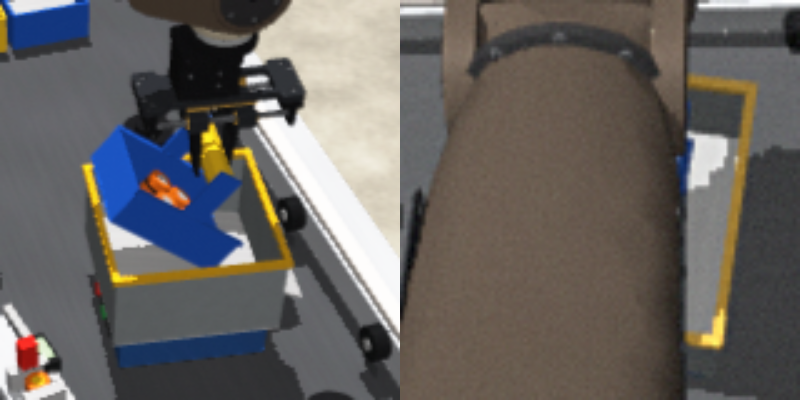

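The tote is tipped about 45° over the hopper, with the rollers still resting inside it (left panel, 165,190). I'll push the front against the far wall to go past 67°, where the handle should snap on toward vertical.

Call:
step_arm(moves=[{"tx":0,"ty":10,"tz":15,"roll":0},{"tx":0,"ty":25,"tz":32,"roll":0},{"tx":0,"ty":40,"tz":40,"roll":0},{"tx":0,"ty":50,"tz":41,"roll":0},{"tx":0,"ty":57,"tz":41,"roll":0},{"tx":0,"ty":63,"tz":41,"roll":0},{"tx":0,"ty":69,"tz":41,"roll":0}])

```text
t: 14.93
eef_pos: [761.8, 32.9, 185.5]
tcp_rot: [-3.135, 0.001, 1.432]
ft_force: [-10.9, 1.9, -0.7]
opening: 0.295
grip_force: 30.0
```

Call:
step_arm(moves=[{"tx":0,"ty":6,"tz":-1,"roll":0},{"tx":0,"ty":12,"tz":-2,"roll":0},{"tx":0,"ty":18,"tz":-3,"roll":0}])

```text
t: 15.18
eef_pos: [779.3, 30.4, 187.5]
tcp_rot: [-3.134, 0.001, 1.432]
ft_force: [-8.9, -0.1, -9.7]
opening: 0.307
grip_force: 30.0
```

Call:
step_arm(moves=[{"tx":0,"ty":6,"tz":-1,"roll":0},{"tx":0,"ty":12,"tz":-2,"roll":0},{"tx":0,"ty":18,"tz":-3,"roll":0}])

```text
t: 15.43
eef_pos: [797.1, 27.9, 189.9]
tcp_rot: [-3.133, 0.001, 1.432]
ft_force: [-8.9, -0.4, -10.6]
opening: 0.304
grip_force: 30.0
```

```bash
python3 - <<'E'
from cell import env,optics
from h import *
import cv2
s=env.state(); print(hx(s),s["ft_force"],s["opening"])
c=optics.read_camera("side"); im=c["pixels"]; cv2.imwrite("pics/side8.png",im)
hsv=cv2.cvtColor(im,cv2.COLOR_BGR2HSV)
m=cv2.inRange(hsv,(105,150,40),(125,255,255)); m[:125]=0;m[240:]=0;m[:,:335]=0;m[:,480:]=0
n,l,st,ce=cv2.connectedComponentsWithStats(m); i=1+st[1:,4].argmax(); print(st[i],ce[i])
# expected silhouette for several tilts
h=s["eef_pos"]+[0,0,12.2]
def tp(P,th):
    P=np.array(P,float)-[0,0,105]; x=P[:,0]*np.cos(th)+P[:,2]*np.sin(th); z=-P[:,0]*np.sin(th)+P[:,2]*np.cos(th)
    Q=np.c_[x,P[:,1],z]; c0,s0=np.cos(H[2]),np.sin(H[2]); return np.c_[h[0]+c0*Q[:,0]-s0*Q[:,1],h[1]+s0*Q[:,0]+c0*Q[:,1],h[2]+Q[:,2]]
for d in (45,60,70,80): print(d,proj(c,tp([(-78,58,0),(-78,-58,0),(-78,58,50),(-78,-58,50)],np.radians(d))).round().tolist())
ct=cv2.convexHull(np.argwhere(l==i)[:,::-1].astype(np.int32)); print(cv2.approxPolyDP(ct,2,True)[:,0].tolist())
E
```

```text
[127.2   1.1 189.9] [ -8.92572613  -0.39447698 -10.64942429] 0.3039378460250897
[ 383  153   55   62 1411] [404.68532955 185.6378455 ]
45 [[379.0, 178.0], [388.0, 204.0], [391.0, 167.0], [401.0, 193.0]]
60 [[379.0, 169.0], [388.0, 195.0], [394.0, 161.0], [404.0, 186.0]]
70 [[381.0, 163.0], [391.0, 188.0], [397.0, 156.0], [408.0, 182.0]]
80 [[384.0, 157.0], [394.0, 182.0], [401.0, 152.0], [412.0, 178.0]]
[[437, 194], [418, 213], [401, 214], [383, 159], [399, 153], [417, 167], [436, 188]]
```

The tilt measures about 77° (rear corner at 383,159). I'll pull back and up so the rollers drop.

Call:
step_arm(moves=[{"tx":0,"ty":-12,"tz":-2,"roll":0},{"tx":0,"ty":-26,"tz":-5,"roll":0},{"tx":0,"ty":-40,"tz":-12,"roll":0},{"tx":0,"ty":-55,"tz":-20,"roll":0},{"tx":0,"ty":-68,"tz":-28,"roll":0},{"tx":0,"ty":-78,"tz":-36,"roll":0},{"tx":0,"ty":-78,"tz":-40,"roll":0},{"tx":0,"ty":-78,"tz":-40,"roll":0},{"tx":0,"ty":-78,"tz":-40,"roll":0},{"tx":0,"ty":-78,"tz":-40,"roll":0}])

```text
t: 16.32
eef_pos: [722.6, 38.3, 231.9]
tcp_rot: [-3.141, 0.0, 1.432]
ft_force: [0.4, -0.4, -3.7]
opening: 0.299
grip_force: 30.0
```

```bash
cat > look.py <<'E'
from cell import env,optics
from h import *
import cv2,sys
s=env.state(); print(hx(s),s["ft_force"].round(1),s["opening"])
h=s["eef_pos"]+[0,0,12.2]
def tp(P,th):
    P=np.array(P,float)-[0,0,105]; x=P[:,0]*np.cos(th)+P[:,2]*np.sin(th); z=-P[:,0]*np.sin(th)+P[:,2]*np.cos(th)
    a=s["tcp_rot"][2]-np.pi/2; c0,s0=np.cos(a),np.sin(a); return np.c_[h[0]+c0*x-s0*P[:,1],h[1]+s0*x+c0*P[:,1],h[2]+z]
c=optics.read_camera("side"); im=c["pixels"]; cv2.imwrite("pics/s_%s.png"%sys.argv[1],im)
hsv=cv2.cvtColor(im,cv2.COLOR_BGR2HSV); u,v=proj(c,h[None]-[0,0,60])[0].astype(int)
def comps(lo,hi,mn,w=70):
    m=cv2.inRange(hsv,lo,hi); k=np.zeros_like(m); k[v-w:v+w,u-w:u+w]=1; m=m*k
    n,l,st,ce=cv2.connectedComponentsWithStats(m); return l,[(i,st[i].tolist()) for i in range(1,n) if st[i,4]>mn]
l,b=comps((105,150,40),(125,255,255),200); print("blue",b)
i=max(b,key=lambda t:t[1][4])[0]
print("hull",cv2.approxPolyDP(cv2.convexHull(np.argwhere(l==i)[:,::-1].astype(np.int32)),2,True)[:,0].tolist())
for d in (0,45,60,70,80): print(d,proj(c,tp([(-78,58,0),(-78,-58,0),(-78,58,50),(-78,-58,50),(78,58,50),(78,-58,50),(78,-58,30)],np.radians(d))).round().astype(int).tolist())
print("orange",comps((5,150,90),(16,255,255),5)[1])
E
python3 look.py 9
```

```text
[ 52.    1.  231.9] [ 0.4 -0.4 -3.7] 0.2994728503149883
blue [(2, [358, 145, 56, 70, 1550]), (3, [356, 242, 61, 15, 488])]
hull [[395, 209], [379, 214], [358, 150], [373, 145], [392, 158], [411, 179], [413, 186]]
0 [[370, 190], [379, 216], [371, 177], [380, 203], [422, 172], [433, 197], [432, 202]]
45 [[354, 170], [362, 196], [367, 159], [376, 184], [401, 184], [411, 209], [405, 214]]
60 [[354, 160], [363, 186], [370, 152], [379, 177], [393, 185], [402, 211], [396, 214]]
70 [[356, 154], [365, 180], [373, 147], [382, 173], [387, 185], [397, 211], [390, 213]]
80 [[359, 148], [368, 173], [377, 143], [386, 169], [383, 184], [392, 210], [385, 211]]
orange [(1, [396, 194, 20, 22, 237])]
```

Call:
step_arm(moves=[{"tx":0,"ty":0,"tz":12,"roll":0},{"tx":0,"ty":0,"tz":0,"roll":0},{"tx":8,"ty":0,"tz":12,"roll":0},{"tx":-8,"ty":0,"tz":0,"roll":0},{"tx":0,"ty":0,"tz":0,"roll":0},{"tx":0,"ty":0,"tz":0,"roll":0}])

```text
t: 16.87
eef_pos: [722.6, 39.1, 233.0]
tcp_rot: [3.14, -0.0, 1.432]
ft_force: [-0.3, 0.5, -3.9]
opening: 0.305
grip_force: 30.0
```

Call:
step_arm(moves=[{"tx":0,"ty":0,"tz":0,"roll":0},{"tx":0,"ty":0,"tz":0,"roll":0}])

```text
t: 17.03
eef_pos: [722.2, 38.7, 232.3]
tcp_rot: [-3.141, 0.0, 1.432]
ft_force: [0.9, 0.5, -2.9]
opening: 0.305
grip_force: 30.0
```

```bash
python3 - <<'E'
from cell import env,optics
from h import *
import cv2
f=[]
for i in range(8):
    w=optics.read_camera("wrist"); f.append(env.state()["ft_force"][2])
print(np.mean(f),np.std(f))
im=w["pixels"]; cv2.imwrite("pics/wrist10.png",im)
hsv=cv2.cvtColor(im,cv2.COLOR_BGR2HSV); m=cv2.inRange(hsv,(5,150,70),(16,255,255))
n,l,st,ce=cv2.connectedComponentsWithStats(m)
R,t=w["view"][:3,:3],w["view"][:3,3];C=-R.T@t; print("C",C.round(),"axis",R[2].round(2))
K=w["mtx"]
for i in range(1,n):
    if st[i,4]<15: continue
    d=(ce[i]-K[:2,2])/K[0,0]; r=np.hypot(*d); q=R.T@np.array([*(d/r*np.sin(r)),np.cos(r)])
    P=C+q*(80-C[2])/q[2]; dd=P[:2]-H[:2]; c0,s0=np.cos(H[2]),np.sin(H[2])
    print(st[i],"hopper xy at z80",round(c0*dd[0]+s0*dd[1]),round(-s0*dd[0]+c0*dd[1]))
E
python3 look.py 10 | tail -1
```

```text
-3.3710572846744764 0.4310889411377317
C [734. 114. 402.] axis [-0.04 -0.27 -0.96]
[334 141  26  35 555] hopper xy at z80 77 60
[352 147  22  33 376] hopper xy at z80 91 55
[360 188  14  34 387] hopper xy at z80 94 20
[355 194   3  27  58] hopper xy at z80 85 19
[358 230  14  33 349] hopper xy at z80 94 -18
[353 234   3  27  45] hopper xy at z80 84 -19
orange [(1, [396, 194, 20, 22, 237])]
```

The force reading fell by about 1.4 N, which matches five rollers (1.47 N). The wrist view shows orange at the deep end of the hopper. Now I'll untip the tote against the near rim.

Call:
step_arm(moves=[{"tx":0,"ty":-20,"tz":0,"roll":0},{"tx":0,"ty":-40,"tz":15,"roll":0},{"tx":0,"ty":-47,"tz":29,"roll":0},{"tx":0,"ty":-53,"tz":25,"roll":0},{"tx":0,"ty":-60,"tz":17,"roll":0},{"tx":0,"ty":-67,"tz":10,"roll":0},{"tx":0,"ty":-74,"tz":4,"roll":0},{"tx":0,"ty":-81,"tz":0,"roll":0}])

```text
t: 18.15
eef_pos: [644.9, 49.3, 237.0]
tcp_rot: [3.131, -0.001, 1.431]
ft_force: [14.4, -2.1, 8.8]
opening: 0.303
grip_force: 30.0
```

```bash
python3 look.py 11
```

```text
[-26.5   1.1 237. ] [14.4 -2.1  8.8] 0.3029295765030286
blue [(1, [313, 119, 32, 11, 266]), (2, [328, 152, 60, 68, 1872]), (4, [356, 242, 61, 15, 487])]
hull [[376, 212], [361, 219], [334, 187], [328, 163], [343, 152], [366, 161], [387, 187]]
0 [[345, 191], [352, 218], [345, 179], [353, 205], [397, 173], [406, 199], [406, 204]]
45 [[328, 171], [335, 197], [340, 160], [348, 186], [375, 185], [384, 211], [379, 215]]
60 [[328, 162], [335, 188], [343, 153], [350, 179], [367, 186], [376, 212], [370, 216]]
70 [[329, 155], [336, 181], [346, 149], [354, 175], [362, 186], [370, 212], [364, 215]]
80 [[332, 149], [339, 175], [349, 145], [358, 170], [357, 185], [365, 211], [358, 213]]
orange [(1, [396, 194, 20, 22, 229])]
```

Call:
step_arm(moves=[{"tx":0,"ty":-7,"tz":-4,"roll":0},{"tx":0,"ty":-14,"tz":-8,"roll":0},{"tx":0,"ty":-21,"tz":-11,"roll":0},{"tx":0,"ty":-28,"tz":-14,"roll":0},{"tx":0,"ty":-36,"tz":-16,"roll":0},{"tx":0,"ty":-44,"tz":-18,"roll":0}])

```text
t: 18.7
eef_pos: [601.7, 55.9, 255.6]
tcp_rot: [3.129, -0.002, 1.431]
ft_force: [9.7, 0.1, 8.5]
opening: 0.304
grip_force: 30.0
```

```bash
sed -i 's/(0,45,60,70,80)/(0,15,30,45,60)/' look.py; python3 look.py 12
```

```text
[-70.2   1.6 255.6] [9.7 0.1 8.5] 0.3038266329765449
blue [(1, [313, 116, 30, 14, 343]), (3, [316, 159, 60, 58, 2107]), (4, [356, 242, 61, 14, 483])]
hull [[366, 216], [320, 197], [316, 171], [325, 159], [352, 159], [372, 180], [375, 206]]
0 [[330, 188], [337, 215], [330, 175], [337, 202], [383, 170], [392, 195], [391, 201]]
15 [[322, 183], [329, 209], [326, 170], [333, 196], [377, 175], [386, 201], [383, 206]]
30 [[316, 176], [322, 202], [324, 163], [331, 190], [369, 179], [378, 205], [374, 210]]
45 [[313, 167], [319, 194], [325, 156], [332, 182], [361, 182], [370, 208], [365, 212]]
60 [[312, 158], [319, 184], [327, 149], [334, 175], [353, 183], [361, 209], [355, 213]]
orange [(1, [396, 194, 20, 22, 226])]
```

Call:
step_arm(moves=[{"tx":0,"ty":-8,"tz":-1,"roll":0},{"tx":0,"ty":-16,"tz":-1,"roll":0},{"tx":0,"ty":-24,"tz":-1,"roll":0},{"tx":0,"ty":-32,"tz":0,"roll":0},{"tx":0,"ty":-40,"tz":2,"roll":0},{"tx":0,"ty":-48,"tz":4,"roll":0}])

```text
t: 19.25
eef_pos: [552.2, 62.8, 250.3]
tcp_rot: [3.134, -0.002, 1.432]
ft_force: [2.7, 1.8, 4.9]
opening: 0.299
grip_force: 30.0
```

```bash
python3 look.py 13
```

```text
[-120.2    1.6  250.3] [2.7 1.8 4.9] 0.2991657196791365
blue [(3, [309, 164, 63, 49, 2151]), (4, [356, 243, 57, 14, 460])]
hull [[367, 211], [315, 212], [309, 186], [311, 172], [335, 164], [364, 172], [371, 198]]
0 [[314, 191], [320, 218], [313, 178], [320, 205], [366, 173], [374, 199], [374, 204]]
15 [[305, 186], [311, 213], [309, 173], [315, 199], [360, 178], [368, 204], [366, 209]]
30 [[299, 179], [305, 206], [307, 167], [313, 193], [353, 182], [361, 209], [357, 213]]
45 [[295, 171], [301, 197], [307, 160], [313, 186], [345, 185], [352, 211], [347, 216]]
60 [[295, 161], [300, 188], [310, 153], [316, 179], [337, 186], [344, 213], [338, 216]]
orange [(2, [278, 122, 1, 7, 7]), (4, [396, 194, 17, 22, 215])]
```

Call:
step_arm(moves=[{"tx":0,"ty":-3,"tz":3,"roll":0},{"tx":0,"ty":-3,"tz":6,"roll":0},{"tx":0,"ty":-3,"tz":8,"roll":0},{"tx":0,"ty":-3,"tz":0,"roll":0},{"tx":0,"ty":-3,"tz":-20,"roll":0},{"tx":0,"ty":-20,"tz":-30,"roll":0},{"tx":0,"ty":-20,"tz":-30,"roll":0}])

```text
t: 19.88
eef_pos: [530.0, 65.5, 280.2]
tcp_rot: [3.138, -0.0, 1.432]
ft_force: [-0.1, -0.2, -3.1]
opening: 0.295
grip_force: 30.0
```

```bash
sed -i 's/(0,15,30,45,60)/(0,5,10)/' look.py; python3 look.py 14; python3 -c "
from h import *
from cell import env
go(env.state(),484.7,-397,250,1.579)"
```

```text
[-142.5    1.3  280.2] [-0.1 -0.2 -3.1] 0.294821551341154
blue [(3, [303, 158, 64, 48, 2205]), (4, [356, 244, 49, 8, 282])]
hull [[362, 202], [308, 205], [303, 182], [304, 165], [327, 158], [358, 164], [366, 190]]
0 [[306, 185], [312, 211], [306, 171], [311, 198], [359, 166], [367, 192], [367, 197]]
5 [[303, 183], [309, 210], [304, 170], [310, 196], [357, 168], [365, 194], [364, 199]]
10 [[300, 181], [306, 208], [302, 168], [308, 194], [355, 169], [363, 195], [362, 201]]
orange [(4, [278, 122, 1, 7, 7]), (6, [399, 194, 6, 13, 48]), (7, [396, 208, 9, 8, 38])]
tx -464.3 ty 18.4 tz 29.0 roll -0.147 dist 466
```

Call:
step_arm(moves=[{"tx":-15,"ty":0,"tz":0,"roll":0},{"tx":-45,"ty":2,"tz":3,"roll":-0.02},{"tx":-80,"ty":3,"tz":6,"roll":-0.03},{"tx":-120,"ty":5,"tz":9,"roll":-0.05},{"tx":-160,"ty":7,"tz":12,"roll":-0.06},{"tx":-200,"ty":9,"tz":15,"roll":-0.08},{"tx":-240,"ty":10,"tz":18,"roll":-0.09},{"tx":-280,"ty":12,"tz":21,"roll":-0.11},{"tx":-320,"ty":14,"tz":24,"roll":-0.12},{"tx":-360,"ty":16,"tz":27,"roll":-0.14},{"tx":-400,"ty":17,"tz":29,"roll":-0.147},{"tx":-435,"ty":18,"tz":29,"roll":-0.147}])

```text
t: 20.93
eef_pos: [487.9, -370.8, 247.2]
tcp_rot: [-3.141, -0.0, 1.579]
ft_force: [-0.2, 1.1, -3.0]
opening: 0.297
grip_force: 30.0
```

Call:
step_arm(moves=[{"tx":-20,"ty":0,"tz":0,"roll":0},{"tx":-29,"ty":0,"tz":0,"roll":0},{"tx":-29,"ty":0,"tz":20,"roll":0},{"tx":-29,"ty":0,"tz":60,"roll":0},{"tx":-29,"ty":0,"tz":90,"roll":0},{"tx":-29,"ty":0,"tz":110,"roll":0},{"tx":-29,"ty":0,"tz":120,"roll":0},{"tx":-29,"ty":0,"tz":120,"roll":0}])

```text
t: 21.6
eef_pos: [488.6, -396.2, 125.7]
tcp_rot: [-3.139, -0.003, 1.579]
ft_force: [0.7, 0.1, -2.7]
opening: 0.296
grip_force: 30.0
```

```bash
python3 look.py 15; python3 -c "
from h import *
from cell import env
s=env.state(); print(s['eef_pos'],s['tcp_rot']);go(s,484.7,-397,95,1.579)"
```

```text
[-119.6 -461.7  125.7] [ 0.7  0.1 -2.7] 0.2957653671555268
blue [(2, [336, 325, 78, 57, 2691])]
hull [[413, 358], [409, 367], [404, 370], [350, 381], [336, 345], [338, 331], [392, 325]]
0 [[339, 348], [355, 386], [340, 337], [355, 375], [397, 322], [415, 358], [415, 363]]
5 [[336, 348], [351, 386], [338, 336], [354, 374], [395, 324], [413, 360], [412, 365]]
10 [[333, 347], [348, 385], [337, 335], [352, 373], [393, 326], [411, 362], [409, 367]]
orange [(1, [314, 302, 14, 8, 63])]
[ 489.15664992 -396.76057376  127.49146082] [-3.14080267e+00 -7.88573230e-04  1.57927224e+00]
tx -0.2 ty -4.5 tz 32.5 roll 0.000 dist 33
```

Call:
step_arm(moves=[{"tx":0,"ty":-4,"tz":12,"roll":0},{"tx":0,"ty":-4,"tz":22,"roll":0},{"tx":0,"ty":-4,"tz":29,"roll":0},{"tx":0,"ty":-4,"tz":33,"roll":0},{"tx":0,"ty":-4,"tz":35,"roll":0},{"tx":0,"ty":-4,"tz":35,"roll":0}])

```text
t: 22.15
eef_pos: [485.1, -397.3, 93.1]
tcp_rot: [3.141, 0.0, 1.579]
ft_force: [-0.4, 0.8, -1.4]
opening: 0.295
grip_force: 30.0
```

Call:
step_arm(moves=[{"tx":0,"ty":0,"tz":2,"roll":0},{"tx":0,"ty":0,"tz":4,"roll":0},{"tx":0,"ty":0,"tz":4,"roll":0}])

```text
t: 22.4
eef_pos: [484.0, -397.6, 90.5]
tcp_rot: [-3.141, 0.001, 1.579]
ft_force: [-12.1, 1.8, 15.4]
opening: 0.294
grip_force: 30.0
```

Firm contact. Releasing, then lifting off.

Call:
step_arm(grip=64, moves=[{"tx":0,"ty":0,"tz":3,"roll":0},{"tx":0,"ty":0,"tz":3,"roll":0},{"tx":0,"ty":0,"tz":3,"roll":0},{"tx":0,"ty":0,"tz":3,"roll":0},{"tx":0,"ty":0,"tz":3,"roll":0},{"tx":0,"ty":0,"tz":3,"roll":0}])

```text
t: 22.9
eef_pos: [485.1, -397.2, 85.7]
tcp_rot: [3.141, 0.0, 1.579]
ft_force: [-0.5, -0.3, -0.6]
opening: 0.646
grip_force: 0.0
```

Call:
step_arm(moves=[{"tx":0,"ty":0,"tz":-20,"roll":0},{"tx":0,"ty":0,"tz":-50,"roll":0},{"tx":0,"ty":0,"tz":-90,"roll":0},{"tx":0,"ty":0,"tz":-130,"roll":0},{"tx":0,"ty":0,"tz":-150,"roll":0},{"tx":-100,"ty":-60,"tz":-150,"roll":0},{"tx":-100,"ty":-60,"tz":-150,"roll":0},{"tx":-100,"ty":-60,"tz":-150,"roll":0},{"tx":-180,"ty":-120,"tz":-150,"roll":0},{"tx":-180,"ty":-120,"tz":-150,"roll":0},{"tx":-180,"ty":-120,"tz":-150,"roll":0},{"tx":-180,"ty":-120,"tz":-150,"roll":0}])

```text
t: 23.9
eef_pos: [363.8, -580.8, 235.0]
tcp_rot: [-3.141, 0.0, 1.575]
ft_force: [-0.4, -0.7, -1.2]
opening: 0.674
grip_force: 0.0
```

```bash
python3 - <<'E'
from cell import env,optics
from h import *
import cv2
s=env.state(); print(s["t"],s["eef_pos"],s["opening"])
top=optics.read_camera("top"); side=optics.read_camera("side")
cv2.imwrite("pics/topF.png",top["pixels"]); cv2.imwrite("pics/sideF.png",side["pixels"])
def comp(c,lo,hi,box,mn):
    hsv=cv2.cvtColor(c["pixels"],cv2.COLOR_BGR2HSV); m=cv2.inRange(hsv,lo,hi); k=np.zeros_like(m); x0,y0,x1,y1=box; k[y0:y1,x0:x1]=1
    n,l,st,ce=cv2.connectedComponentsWithStats(m*k); return l,[(i,st[i].tolist(),ce[i].round(1).tolist()) for i in range(1,n) if st[i,4]>=mn]
O=((4,120,70),(18,255,255))
for nm,c,box in(("top",top,(255,115,360,215)),("side",side,(335,160,440,260))): print(nm,"orange",comp(c,*O,box,4)[1])
l,b=comp(side,(105,150,40),(125,255,255),(280,270,450,420),100); print(b)
print(cv2.approxPolyDP(cv2.convexHull(np.argwhere(l==b[0][0])[:,::-1].astype(np.int32)),2,True)[:,0].tolist())
print("pred",proj(side,place([484.7,-397,.008],[(-78,58,3),(-78,-58,3),(-78,58,53),(-78,-58,53),(78,58,53),(78,-58,53),(78,-58,33)])).round(1).tolist())
print("thumb red",comp(top,(0,150,80),(4,255,255),(290,230,370,275),4)[1], "pred",proj(top,place([452,-15.7,.151],[(0,-14,88)])))
a=cv2.resize(top["pixels"][115:215,255:355],(400,400),interpolation=cv2.INTER_CUBIC); cv2.imwrite("pics/hopF.png",a)
E
```

```text
23.9 [ 363.76860949 -580.81735813  235.02097991] 0.6736451405443932
top orange [(1, [286, 138, 12, 13, 92], [291.9, 143.4]), (2, [300, 138, 24, 23, 258], [311.9, 147.1]), (3, [332, 147, 11, 12, 94], [337.4, 152.1])]
side orange [(6, [395, 194, 21, 23, 249], [405.3, 206.1])]
[(3, [377, 363, 36, 23, 254], [396.7, 375.2]), (5, [346, 371, 26, 9, 106], [358.6, 375.0]), (6, [350, 379, 23, 14, 195], [360.6, 385.4])]
[[412, 363], [408, 376], [377, 385], [380, 378]]
pred [[337.9, 355.5], [352.9, 393.4], [338.1, 344.5], [353.4, 382.7], [395.0, 329.1], [412.9, 365.6], [412.1, 370.0]]
thumb red [(1, [332, 243, 8, 9, 48], [335.7, 247.2])] pred [[335.47126078 246.84924774]]
```

The top view shows orange areas of 92, 258 and 94 px at the deep end of the hopper, which is 1 + 3 + 1 = 5 rollers. The thumb sits where the closed jaw should put it. The arm hides the tote in the side view, so I'll check its pose from the top.

```bash
cat > chk.py <<'E'
from cell import env,optics
from h import *
import cv2
P=[(0,54,108),(0,-54,108),(-78,58,53),(-78,-58,53),(78,58,53),(78,-58,53),(-78,58,3),(-78,-58,3)]
for nm,box in(("top",(400,180,520,310)),("side",(300,280,450,420))):
    c=optics.read_camera(nm); hsv=cv2.cvtColor(c["pixels"],cv2.COLOR_BGR2HSV); x0,y0,x1,y1=box
    print(nm,"pred",proj(c,place([484.7,-397,.008],P)).round(1).tolist())
    for col,lo,hi in(("blue",(105,130,40),(125,255,255)),("yel",(20,120,90),(32,255,255))):
        m=cv2.inRange(hsv,lo,hi)[y0:y1,x0:x1]; n=np.argwhere(m)[:,::-1].astype(np.int32)
        print(col,len(n), (cv2.approxPolyDP(cv2.convexHull(n),1.5,True)[:,0]+[x0,y0]).tolist() if len(n) else None)
E
python3 chk.py
```

```text
top pred [[449.1, 232.8], [488.3, 231.8], [444.9, 263.6], [485.8, 262.5], [441.0, 210.3], [481.1, 209.2], [440.9, 265.9], [480.3, 264.9]]
blue 404 [[492, 236], [486, 238], [439, 223], [438, 215], [441, 210], [482, 209], [491, 225]]
yel 92 [[489, 236], [485, 236], [479, 227], [489, 227]]
side pred [[368.4, 325.2], [384.4, 360.3], [338.1, 344.5], [353.4, 382.7], [395.0, 329.1], [412.9, 365.6], [337.9, 355.5], [352.9, 393.4]]
blue 733 [[395, 327], [412, 363], [410, 374], [352, 392], [347, 376], [384, 331]]
yel 26 [[384, 348], [387, 355], [379, 369], [381, 348]]
```

The tote corners match an upright, centred pose on the mat: top view (441,210) and (482,209), side view (395,327), (412,363) and (352,392), all within 1–3 px. Handing in.

```bash
python3 -c "
from cell import env
print(env.job_done())"
```

```text
the job is handed in; nothing more can be done
None
```

I handed the job in at about 24 s of the 67 s allowed, with no verdict returned: the jaw is shut on the sample, all five rollers are in the hopper, and the empty tote is upright and square on the mat.

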